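# Roll the belt wheel into its chock

## Robot

A 6-joint arm with a two-finger parallel gripper is mounted at the origin on the work surface. World frame = base frame: x ahead of the robot, y to its left, z up, the work surface at z = 0. Lengths are in m, angles in degrees, forces in N, time in s.
With the tool pointing down it reaches from about 0.35 to 0.95 m from the base axis. Payload 17.4 kg.
Tool frame: the origin (TCP) lies midway between the tips of the shut fingers; the grasp point (between the pads) lies manip.grasp_offset behind it (manip.grasp_offset is the distance from the TCP to the grasp point, in m); z points along the fingers, y is the line along which they close (so a half turn about z gives the same grasp; the last joint's range is limited). The gripper opens to 93 mm and grips with 3 to 60 N. Pads are 15 mm wide; open, the fingers measure 128 mm over their backs; the gripper's body (75 mm by 188 mm) begins 65 mm behind the grasp point.
Start: joints at [61.719, 6.646, 82.598, -0, 90.757, -2.166], TCP at [0.297, 0.606, 0.219] pointing down, gripper open.
Joint ranges: [-162.19, 162.19], [-47.58, 125.68], [4.15, 143.07], [-65.23, 245.23], [0.69, 171.88], [-170.13, 170.13]. Speed limits (degrees/s): [108.29, 108.29, 127.2, 180, 180, 180].

## Interface

Orientations are given as a 3x3 rotation matrix whose columns are the frame's x, y, z axes.
In Python, from workcell import manip gives the robot as it stands.
- The arm moves only by the tool drive_tool, never from a script. Its argument "targets" is a list of rows, each an object with "rotation": the turn, a rotation vector about the tool's x, y, z in degrees, a list of three; "slide": the shift along the tool's x, y, z in mm, a list of three; "gripper": the opening, from -1 (shut) to 1 (fully open). A call has 1 to 20 rows; each row shifts and turns the commanded pose from where the row before left it, along the tool's axes as they then stand; what a row does not reach is not made up. A row lasts 1/12 s, in which the tool goes at most 41.7 mm and 7.16 degrees, less where a joint would pass 70% of its speed; a pose out of reach is approached as far as the arm can. A call is refused whole if a number of a shift passes 41.7 or a number of a turn 7.16, either way. A call with a gripper value outside its range is refused whole. The fingers move at their own pace and stop on an object; "squeeze" is the grip in N (left out, the last holds). Time passes only in rows, so rows that do not move let the fingers close. It gives the time, the measured TCP pose, the force, the opening and the grip force at its end, in the units of the state.
- manip.get_obs(): the state, without advancing time (a new reading comes with each control period).
- manip.camera(name): name is "scene" or "top" or "wrist"; returns (picture, depth): 480x640x3 uint8, red, green, blue; 480x640 float32, m along the optical axis (not along the pixel's ray), 0 where there is no reading.
- manip.camera_model(name): a dict with "camera_matrix" (3x3 intrinsics, pixels), "eye" and "orientation" of the camera in the world. Camera axes: x right, y up, looking along -z (the intrinsics and any distortion apply to the point x, -y, -z); pixel columns grow to the right and rows downward; lengths in m; the calibration is good to about 2 mm. A picture is of the moment at which its call begins: read the wrist's pose just before it. camera_model takes no time and is no camera call; for the wrist camera it gives the pose at the moment of the call.
- manip.close_job(): hands the job in; it is judged then, once.
Trained networks look in the newest picture that a camera, given by its name, has taken for a name from the list of things; names that differ only in an ending like _2 or _b are one class to them, and where a whole thing is asked for, a point or a joint stands for the part that bears it (a point fixed in the world has none). Each returns a list of dicts, best first, with "conf" (0 to 1); they miss things now and then, are a little off and sometimes report something else, mostly with a low value. They report only what shows in the picture. A call takes as long as a camera call. They do not tell look-alikes from the thing itself.
- manip.search_frame(target, camera): "xyz" ([x, y, z] in m, in the coordinates of the camera as it stood for that picture, good to about 4 mm: the middle of the surface that is visible of it).
The state is a dict: "time": time; "q": joint angles; "joint_velocities": joint speeds; "effort": joint torques, N m; "eef_pos": TCP position; "tool_rot": TCP orientation; "wrist_force": force on the tool from outside, world axes, zero at the start; "ft_torque": the same for the moment, N m; "finger_gap": finger opening in m; "gripper_force": force on a finger pad.
Only numpy, scipy, OpenCV 4.12 (cv2) and the standard library are available. Lean on these libraries where they do the work, as an engineer would, in place of code of your own. Each camera call takes 0.05 s, during which the arm holds its last target. There are 200 camera calls.

## Task

Roll the larger of the two standing iron wheels along the bench on its own rim into the oak chock until it meets the stop block, and leave it standing upright there, square between the cheeks. It has to roll the whole way: do not carry it, drag it along without turning, or let it fall flat. Leave the smaller wheel where it stands.

Things in the scene. Friction and masses are not known exactly. Their poses are not given: they have to be found in the camera images.
- belt_wheel: To roll: dark cast iron, flat rim 90 mm across, 34 wide, 0.7 kg, on a fixed 12 mm axle 94 mm long (30 mm bare each side). Stands on its rim. Origin: centre, 45 mm up. y: axle. x turns with it; at first level, pointing towards the chock within 10 deg. Rolls freely: two fingers astride the rim pushing both axle ends from behind roll and steer it; gripped, it skids.
- small_wheel: Bystander to leave alone: dark iron wheel without raised hub, 60 mm diameter, 30 mm wide, standing on its rim 120 to 150 mm beside the rolling path, on the side away from the robot. Origin: its centre, 30 mm above the bench; y axis: its axle.
- chock: Dark oak chock fixed to the bench: stop block (30 mm thick, 100 wide, 55 high) and two cheeks 12 mm high, 12 thick. Origin on the bench below the finished wheel's centre; x points in the rolling direction, z up. Stop face at x = 45 mm. Cheeks' inner faces at y = -25 and +25 mm for x = -35 to 45 mm, flaring to 90 mm apart at x = -75. Bare bench between, no sill.
- spot (a point): Where the belt wheel's centre comes when its rim touches the stop block midway between the cheeks: 45 mm above the chock's origin, same axes as the chock. The wheel starts 210 to 260 mm short of it, within 12 mm of the chock's middle line.
There are look-alikes about, which are no part of the job. Leave any green, purple or turquoise look-alike of the belt_wheel alone.

How it is judged:
By the outcome, as a careful person would: the job done as asked, in the order asked, and still so for the second after the job is handed in, with the robot touching nothing.
It also fails if it takes over 40 s, if anything falls off the work surface, if the arm or the gripper's body presses on something with over 40 N, if the wrist force passes 120 N, or if a joint passes its speed limit or range.

## Working session

There is one attempt and no reset: what is moved stays moved. The work goes in short steps, Python scripts to look and compute and a tool call to move; the robot and the scene stay as the last step left them, time stands still between calls to the robot, and variables do not carry over. Pictures are saved under pics/ and viewed, at most 10 in all, crops included, and the job is handed in when it is done.

Besides the shell and the picture viewer there is one more tool, called after ">>>" by a JSON object that holds its "fn" and its "kwargs". drive_tool: Moves the arm, as the interface text tells. Its arguments: {"type":"object","properties":{"targets":{"type":"array","items":{"type":"object","properties":{"rotation":{"type":"array","items":{"type":"number"}},"slide":{"type":"array","items":{"type":"number"}},"gripper":{"type":"number"}}}},"squeeze":{"type":"number"}},"required":["targets"]}

```bash
mkdir -p pics; cat > h.py <<'E'
from workcell import manip
import numpy as np, cv2
def shot(cam,fn):
    m=manip.camera_model(cam); p,d=manip.camera(cam)
    cv2.imwrite('pics/'+fn,p[:,:,::-1]); np.savez('pics/'+fn+'.npz',p=p,d=d,K=m['camera_matrix'],e=m['eye'],R=m['orientation'])
    return p,d,m
def cloud(d,m):
    K=np.array(m['camera_matrix']);v,u=np.mgrid[:480,:640]
    P=np.stack([(u-K[0,2])/K[0,0]*d,-(v-K[1,2])/K[1,1]*d,-d],-1)
    return P@np.array(m['orientation']).T+np.array(m['eye'])
def find(t,cam,m):
    for r in manip.search_frame(t,cam):
        print(t,cam,round(r['conf'],2),np.round(np.array(m['orientation'])@np.array(r['xyz'])+m['eye'],4))
E
python3 - <<'E'
from h import *
np.set_printoptions(suppress=True,precision=4)
for c in('scene','top'):
    p,d,m=shot(c,c+'1.png')
    print(m)
    for t in('belt_wheel','small_wheel','chock'): find(t,c,m)
o=manip.get_obs();print(o['time'],o['eef_pos'],o['tool_rot'],o['finger_gap'],manip.grasp_offset)
E
```

```text
{'camera_matrix': array([[439.1012,   0.    , 324.6849],
       [  0.    , 439.1012, 250.03  ],
       [  0.    ,   0.    ,   1.    ]]), 'eye': array([ 1.0908, -0.1322,  0.6273]), 'orientation': array([[ 0.1031, -0.716 ,  0.6904],
       [ 0.9946,  0.0789, -0.0667],
       [-0.0067,  0.6936,  0.7203]])}
belt_wheel scene 0.97 [ 0.5058 -0.1923  0.0625]
belt_wheel scene 0.96 [ 0.4418 -0.3036  0.065 ]
belt_wheel scene 0.61 [ 0.7343 -0.2758  0.0622]
belt_wheel scene 0.55 [ 0.3517 -0.2105  0.0615]
small_wheel scene 0.55 [ 0.6659 -0.1697  0.0446]
chock scene 0.63 [0.5888 0.0579 0.0136]
chock scene 0.61 [ 0.5077 -0.1952  0.0611]
{'camera_matrix': array([[498.1096,   0.    , 319.9722],
       [  0.    , 498.1096, 243.5563],
       [  0.    ,   0.    ,   1.    ]]), 'eye': array([ 0.4071, -0.0521,  0.9306]), 'orientation': array([[ 0.0192,  0.9808, -0.194 ],
       [-0.9995,  0.0239,  0.022 ],
       [ 0.0262,  0.1935,  0.9808]])}
belt_wheel top 0.9 [ 0.4156 -0.298   0.0722]
belt_wheel top 0.81 [ 0.4903 -0.1875  0.0774]
belt_wheel top 0.7 [ 0.7115 -0.2708  0.0689]
small_wheel top 0.59 [ 0.6575 -0.1666  0.0494]
chock top 0.94 [0.5738 0.068  0.0248]
0.4 [0.2971 0.6061 0.2185] [[-0.8979  0.4402 -0.0001]
 [ 0.4402  0.8979 -0.0002]
 [ 0.     -0.0002 -1.    ]] 0.09273283737621169 0.0188
```

View pics/top1.png

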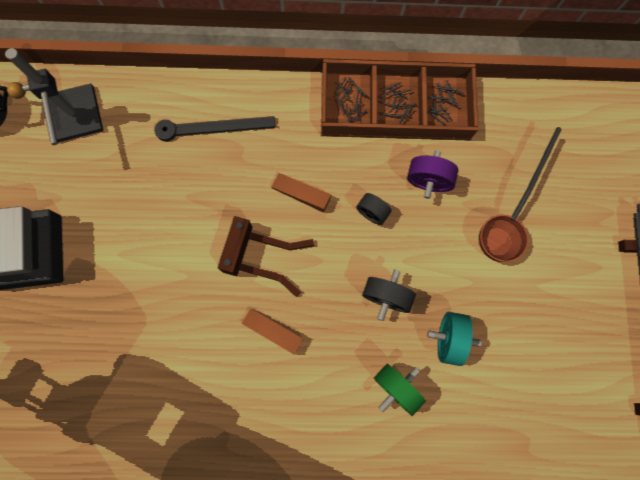

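View pics/scene1.png

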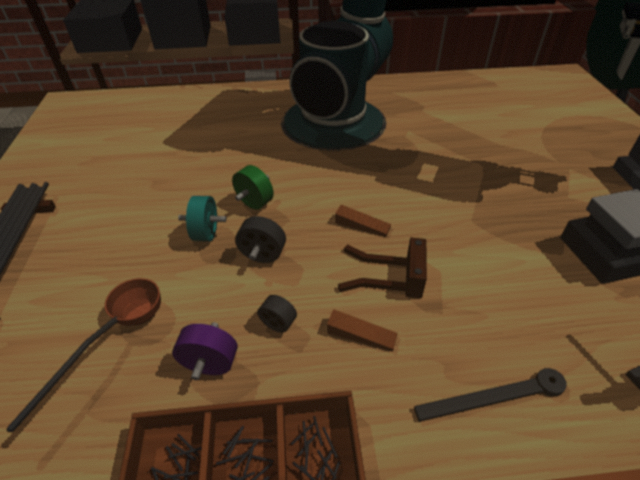

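Candidates in the top view are dark iron (389,295), purple (432,174), turquoise (455,338), green (400,390) and small dark (374,208). The larger dark iron wheel with an axle, at (389,295), is the one to roll. The small wheel at (374,208) is the bystander, and the chock is at (236,247) with its mouth facing right.

```bash
cat > m.py <<'E'
from h import *
def fit(fn,wc,cc=(0.59,0.06)):
    z=np.load('pics/'+fn+'.npz');m=dict(camera_matrix=z['K'],eye=z['e'],orientation=z['R']);d=z['d'];p=z['p'].astype(int)
    C=cloud(d,m);ok=d>0
    nb=lambda c,r:ok&(np.hypot(C[...,0]-c[0],C[...,1]-c[1])<r)
    def rect(M,n):
        M=cv2.morphologyEx(M.astype(np.uint8),cv2.MORPH_OPEN,np.ones((2,2)))>0
        if M.sum()<20: print(n,'none',M.sum());return
        q=C[M];r=cv2.minAreaRect((q[:,:2]*1000).astype(np.float32))
        print(n,M.sum(),'c',np.round(r[0],1),'size',np.round(r[1],1),'ang',round(r[2],1),'z',np.round(np.percentile(q[:,2],[5,50,95]),3))
        return r
    rect(nb(cc,.12)&(C[...,2]>.047)&(C[...,2]<.065),'stop')
    rect(nb(cc,.14)&(C[...,2]>.007)&(C[...,2]<.018),'cheeks')
    grey=(np.ptp(p,axis=-1)<25)&(p.mean(-1)>90)
    W=nb(wc,.075)&(C[...,2]>.02)
    rect(W&(C[...,2]>.08),'wheeltop'); rect(W&(C[...,2]>.03)&grey,'axle'); 
E
python3 - <<'E'
from m import *
fit('top1.png',(.5,-.19)); fit('scene1.png',(.5,-.19))
im=cv2.imread('pics/top1.png')[190:410,200:500];cv2.imwrite('pics/crop1.png',cv2.resize(im,None,fx=2.6,fy=2.6,interpolation=2))
E
```

```text
stop 952 c [500.3  47. ] size [256.   91.7] ang 27.1 z [0.042 0.054 0.057]
cheeks 1291 c [564.1   9. ] size [135.3 308.4] ang 87.6 z [0.003 0.011 0.016]
wheeltop 630 c [ 467.  -133.7] size [ 57.3 194.1] ang 19.8 z [0.079 0.087 0.09 ]
axle 142 c [ 493.5 -200.4] size [17.4 99. ] ang 70.7 z [-0.002  0.049  0.052]
stop 753 c [790.5   5.9] size [ 43.4 659.5] ang 69.1 z [0.002 0.056 0.058]
cheeks 1397 c [773.8  -8.8] size [151.7 663.3] ang 81.6 z [0.005 0.012 0.016]
wheeltop 463 c [ 783.9 -179.4] size [617.9  62.3] ang 3.0 z [0.079 0.087 0.091]
axle none 15
```

View pics/crop1.png

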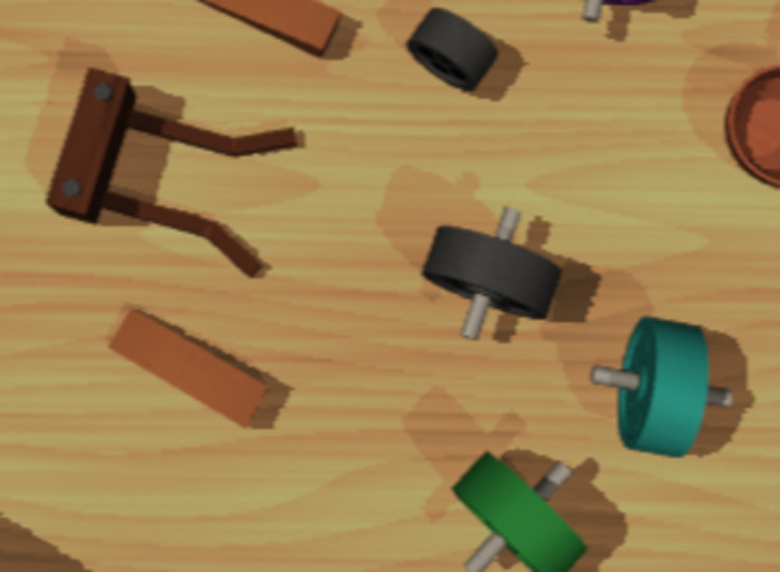

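The crop confirms it: dark iron rim at crop (492,272) with steel axle ends at (511,212) and (471,335). The turquoise wheel is behind it and clear of the push line. Next step is turning pixels into plane positions.

```bash
cat > px.py <<'E'
from h import *
def ray(z,u,v,h):
    K,e,R=z['K'],z['e'],z['R']
    r=R@np.array([(u-K[0,2])/K[0,0],-(v-K[1,2])/K[1,1],-1]);return (e+r*(h-e[2])/r[2])*1000
E
python3 - <<'E'
from px import *
z=np.load('pics/top1.png.npz');np.set_printoptions(suppress=True,precision=1)
c=lambda x,y,h:ray(z,200+x/2.6-.3,190+y/2.6-.3,h)
a,b=c(511,210,.047),c(471,337,.047);print('axle',a,b,(a+b)/2,np.linalg.norm(a-b)); n=(a-b);print('head',np.degrees(np.arctan2(n[0],-n[1]))) 
S=[c(91,69,.055),c(135,83,.055),c(95,221,.055),c(49,203,.055)]
print('stop',S)
# robust depth
C=cloud(z['d'],dict(camera_matrix=z['K'],eye=z['e'],orientation=z['R']));d=z['d']
fl=(cv2.dilate(d,np.ones((3,3)))-cv2.erode(d,np.ones((3,3))))<.012
for n,cc,r,lo,hi in(('stop',(.59,.08),.09,.05,.06),('rim',(.49,-.195),.07,.065,.1)):
    M=fl&(np.hypot(C[...,0]-cc[0],C[...,1]-cc[1])<r)&(C[...,2]>lo)&(C[...,2]<hi)
    k,L,s,_=cv2.connectedComponentsWithStats(M.astype(np.uint8));M=L==1+np.argmax(s[1:,4])
    q=C[M]*1000;r=cv2.minAreaRect(q[:,:2].astype(np.float32));print(n,M.sum(),r,q.mean(0))
print('cheeks',[c(x,y,.012) for x,y in((128,122),(235,146),(297,137),(110,200),(207,226),(258,270))])
E
```

```text
axle [ 536.  -209.9   47. ] [ 448.6 -181.8   47. ] [ 492.3 -195.9   47. ] 91.8665407811433
head 72.16884201840647
stop [array([626.8,  83. ,  55. ]), array([617.6,  52.2,  55. ]), array([520.8,  74.8,  55. ]), array([532.4, 106.5,  55. ])]
stop 779 ((575.9567260742188, 83.36344909667969), (27.415250778198242, 95.69294738769531), 75.23899841308594) [575.2  83.3  54.8]
rim 767 ((492.2241516113281, -194.25408935546875), (79.68771362304688, 30.874649047851562), 70.17292022705078) [ 492.5 -193.5   82.9]
cheeks [array([598.9,  61. ,  12. ]), array([583.1, -16.7,  12. ]), array([590.8, -61.3,  12. ]), array([541.7,  71.1,  12. ]), array([524.6,   1.4,  12. ]), array([494.1, -35.8,  12. ])]
```

```bash
cat > plan.py <<'E'
from h import *
def world_to_tool(dx,dy,rot,n,yaw0):
    """constant slide per row (tool x,y) giving world shift dx,dy with tool-z turn rot per row"""
    M=sum(np.array([[np.cos(t),np.sin(t)],[np.sin(t),-np.cos(t)]]) for t in np.radians(yaw0-rot*np.arange(n)))
    return np.linalg.solve(M,[dx,dy])
E
python3 - <<'E'
from plan import *
# tool y = (sin yaw, -cos yaw)
print(world_to_tool(176.5,-858,3.15,26,153.9), world_to_tool(176.5,-858,2.93,28,153.9))
E
```

```text
[-35.80805577  -8.20165744] [-33.28470656  -7.51372285]
```

>>> {"fn": "drive_tool", "kwargs": {"targets": [{"slide":[-33.3,-7.5,0],"rotation":[0,0,2.93],"gripper":1},{"slide":[-33.3,-7.5,0],"rotation":[0,0,2.93],"gripper":0.16},{"slide":[-33.3,-7.5,0],"rotation":[0,0,2.93],"gripper":0.16},{"slide":[-33.3,-7.5,0],"rotation":[0,0,2.93],"gripper":0.16},{"slide":[-33.3,-7.5,0],"rotation":[0,0,2.93],"gripper":0.16},{"slide":[-33.3,-7.5,0],"rotation":[0,0,2.93],"gripper":0.16},{"slide":[-33.3,-7.5,0],"rotation":[0,0,2.93],"gripper":0.16},{"slide":[-33.3,-7.5,0],"rotation":[0,0,2.93],"gripper":0.16},{"slide":[-33.3,-7.5,0],"rotation":[0,0,2.93],"gripper":0.16},{"slide":[-33.3,-7.5,0],"rotation":[0,0,2.93],"gripper":0.16},{"slide":[-33.3,-7.5,0],"rotation":[0,0,2.93],"gripper":0.16},{"slide":[-33.3,-7.5,0],"rotation":[0,0,2.93],"gripper":0.16},{"slide":[-33.3,-7.5,0],"rotation":[0,0,2.93],"gripper":0.16},{"slide":[-33.3,-7.5,0],"rotation":[0,0,2.93],"gripper":0.16},{"slide":[-33.3,-7.5,0],"rotation":[0,0,2.93],"gripper":0.16},{"slide":[-33.3,-7.5,0],"rotation":[0,0,2.93],"gripper":0.16},{"slide":[-33.3,-7.5,0],"rotation":[0,0,2.93],"gripper":0.16},{"slide":[-33.3,-7.5,0],"rotation":[0,0,2.93],"gripper":0.16},{"slide":[-33.3,-7.5,0],"rotation":[0,0,2.93],"gripper":0.16},{"slide":[-33.3,-7.5,0],"rotation":[0,0,2.93],"gripper":0.16}]}}

```text
time: 2.07
eef_pos: [0.556, 0.0046, 0.2187]
tool_rot: [[-0.09, 0.996, 0.0], [0.996, 0.09, -0.0], [-0.0, 0.0, -1.0]]
wrist_force: [-0.6, 0.1, -0.4]
finger_gap: 0.0539
gripper_force: 0.0
```

>>> {"fn": "drive_tool", "kwargs": {"targets": [{"slide":[-33.3,-7.5,0],"rotation":[0,0,2.93],"gripper":0.16},{"slide":[-33.3,-7.5,0],"rotation":[0,0,2.93],"gripper":0.16},{"slide":[-33.3,-7.5,0],"rotation":[0,0,2.93],"gripper":0.16},{"slide":[-33.3,-7.5,0],"rotation":[0,0,2.93],"gripper":0.16},{"slide":[-33.3,-7.5,0],"rotation":[0,0,2.93],"gripper":0.16},{"slide":[-33.3,-7.5,0],"rotation":[0,0,2.93],"gripper":0.16},{"slide":[-33.3,-7.5,0],"rotation":[0,0,2.93],"gripper":0.16},{"slide":[-33.3,-7.5,0],"rotation":[0,0,2.93],"gripper":0.16},{"gripper":0.16}]}}

```text
validation failed for argument at $.ta...
```

```bash
python3 - <<'E'
from h import *
np.set_printoptions(suppress=True,precision=4)
o=manip.get_obs();print(o['time'],o['eef_pos'],o['tool_rot'],o['finger_gap'],np.round(o['q'],1),o['wrist_force'])
p,d,m=shot('wrist','w1.png');print(m)
for t in('belt_wheel','chock'):find(t,'wrist',m)
E
```

```text
2.0667 [0.556  0.0046 0.2187] [[-0.0896  0.996   0.0002]
 [ 0.996   0.0896 -0.0001]
 [-0.0001  0.0002 -1.    ]] 0.05385803690075028 [-2.2 -8.3 97.4 -0.  90.9 -7.3] [-0.5764  0.0693 -0.4452]
{'camera_matrix': array([[395.8636,   0.    , 323.055 ],
       [  0.    , 395.8636, 238.396 ],
       [  0.    ,   0.    ,   1.    ]]), 'eye': array([0.5508, 0.0762, 0.3846]), 'orientation': array([[ 0.996 , -0.0856, -0.0242],
       [ 0.089 ,  0.9628,  0.2551],
       [ 0.0014, -0.2562,  0.9666]])}
belt_wheel wrist 0.65 [ 0.5065 -0.1696  0.0809]
```

View pics/w1.png

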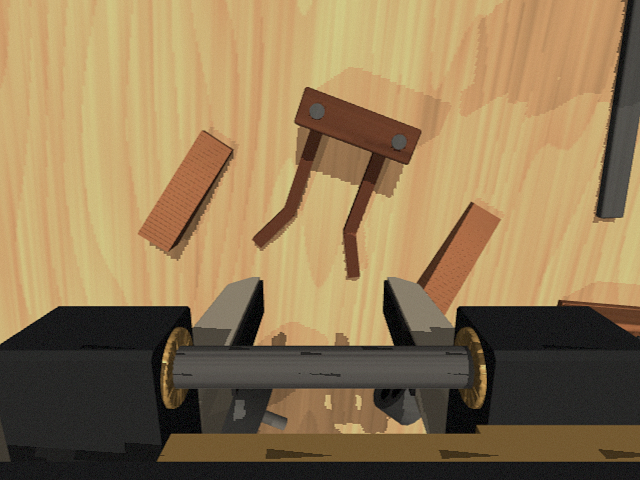

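The wrist view shows the chock well: stop block around (358,125), cheeks from (315,135) and (375,155), with the tool's +x pointing up the image. The second call was refused because the last row had no slide or rotation.

>>> {"fn": "drive_tool", "kwargs": {"targets": [{"slide":[-33.3,-7.5,0],"rotation":[0,0,2.93],"gripper":0.16},{"slide":[-33.3,-7.5,0],"rotation":[0,0,2.93],"gripper":0.16},{"slide":[-33.3,-7.5,0],"rotation":[0,0,2.93],"gripper":0.16},{"slide":[-33.3,-7.5,0],"rotation":[0,0,2.93],"gripper":0.16},{"slide":[-33.3,-7.5,0],"rotation":[0,0,2.93],"gripper":0.16},{"slide":[-33.3,-7.5,0],"rotation":[0,0,2.93],"gripper":0.16},{"slide":[-33.3,-7.5,0],"rotation":[0,0,2.93],"gripper":0.16},{"slide":[-33.3,-7.5,0],"rotation":[0,0,2.93],"gripper":0.16},{"slide":[0,0,0],"rotation":[0,0,0],"gripper":0.16}]}}

```text
time: 2.97
eef_pos: [0.4723, -0.2551, 0.2187]
tool_rot: [[0.316, 0.949, -0.0], [0.949, -0.316, -0.001], [-0.001, -0.0, -1.0]]
wrist_force: [-0.1, 0.0, -0.3]
finger_gap: 0.0539
gripper_force: 0.0
```

```bash
python3 - <<'E'
from px import *
np.set_printoptions(suppress=True,precision=1)
o=manip.get_obs();print(o['time'],o['eef_pos']*1000,o['tool_rot'][:,0],o['finger_gap'])
p,d,m=shot('wrist','w2.png');find('belt_wheel','wrist',m)
def comp(fn,n,cc,r,lo,hi):
    z=np.load(f'pics/{fn}.npz');d=z['d'];C=cloud(d,dict(camera_matrix=z['K'],eye=z['e'],orientation=z['R']))
    fl=(cv2.dilate(d,np.ones((3,3)))-cv2.erode(d,np.ones((3,3))))<.012
    M=fl&(np.hypot(C[...,0]-cc[0],C[...,1]-cc[1])<r)&(C[...,2]>lo)&(C[...,2]<hi)
    k,L,s,_=cv2.connectedComponentsWithStats(M.astype(np.uint8));M=L==1+np.argmax(s[1:,4])
    q=C[M]*1000;print(fn,n,M.sum(),cv2.minAreaRect(q[:,:2].astype(np.float32)),q.mean(0))
comp('w1.png','stop',(.59,.08),.09,.05,.06)
comp('w2.png','rim',(.49,-.195),.07,.065,.1)
comp('w2.png','stop',(.59,.08),.09,.05,.06)
z=np.load('pics/w1.png.npz')
print([ray(z,u,v,.012)[:2] for u,v in((322,137),(300,208),(268,246),(369,155),(345,232),(347,278))])
E
```

```text
2.9667 [ 472.3 -255.1  218.7] [ 0.3  0.9 -0. ] 0.053937115854839755
belt_wheel wrist 0.86 [ 0.3 -0.2  0.1]
belt_wheel wrist 0.79 [ 0.7 -0.3  0.1]
belt_wheel wrist 0.78 [ 0.5 -0.2  0.1]
belt_wheel wrist 0.58 [ 0.4 -0.3  0.1]
w1.png stop 4213 ((578.8402709960938, 84.26400756835938), (27.980201721191406, 97.53910064697266), 75.43840789794922) [578.4  84.4  55. ]
w2.png rim 4428 ((494.49114990234375, -195.00225830078125), (80.3918228149414, 32.60825729370117), 70.58785247802734) [ 495.1 -193.3   83.2]Traceback (most recent call last):
  File "<stdin>", line 13, in <module>
  File "<stdin>", line 9, in comp
    return _wrapfunc(a, 'argmax', axis=axis, out=out, **kwds)
    return bound(*args, **kwds)
ValueError: attempt to get argmax of an empty sequence
```

View pics/w2.png

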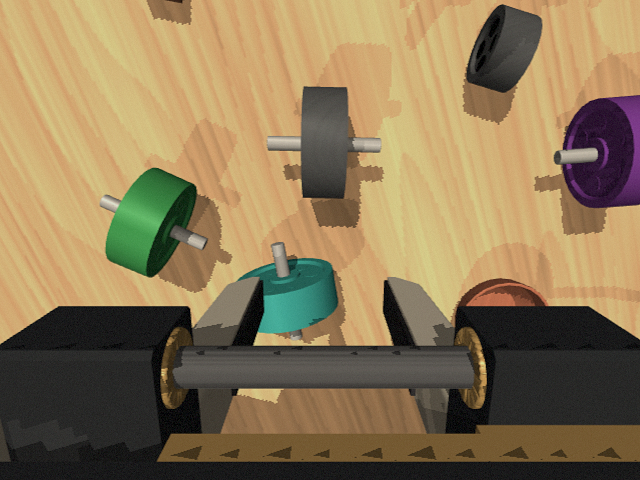

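The close view shows the dark wheel's rim at (325,142) and its axle ends at (268,143) and (380,145). It is square to the tool about 64 mm ahead. The turquoise axle tip at (278,245) stays behind the descent point.

>>> {"fn": "drive_tool", "kwargs": {"targets": [{"slide":[13,1,0],"rotation":[0,0,0.5],"gripper":0.16},{"slide":[13,1,0],"rotation":[0,0,0],"gripper":0.16},{"slide":[12,0,20],"rotation":[0,0,0],"gripper":0.16},{"slide":[0,0,35],"rotation":[0,0,0],"gripper":0.16},{"slide":[0,0,35],"rotation":[0,0,0],"gripper":0.16},{"slide":[0,0,35],"rotation":[0,0,0],"gripper":0.16},{"slide":[0,0,30],"rotation":[0,0,0],"gripper":0.16},{"slide":[0,0,20],"rotation":[0,0,0],"gripper":0.16},{"slide":[0,0,14],"rotation":[0,0,0],"gripper":0.16},{"slide":[0,0,0],"rotation":[0,0,0],"gripper":0.16},{"slide":[0,0,0],"rotation":[0,0,0],"gripper":0.16}]}}

```text
time: 3.98
eef_pos: [0.4883, -0.2153, 0.0296]
tool_rot: [[0.318, 0.948, -0.001], [0.948, -0.318, 0.001], [0.0, -0.001, -1.0]]
wrist_force: [-1.2, 0.3, 1.0]
finger_gap: 0.0543
gripper_force: 0.0
```

```bash
python3 - <<'E'
from h import *
o=manip.get_obs();print(o['time'],o['eef_pos']*1000,o['tool_rot'],o['wrist_force'])
p,d,m=shot('wrist','w3.png')
E
```

```text
3.9833 [ 488.29113615 -215.2849457    29.57171593] [[ 3.17629167e-01  9.48214627e-01 -8.56095357e-04]
 [ 9.48214953e-01 -3.17628696e-01  6.43255593e-04]
 [ 3.38023911e-04 -1.01607916e-03 -9.99999427e-01]] [-1.19853086  0.28800551  0.9791378 ]
```

View pics/w3.png

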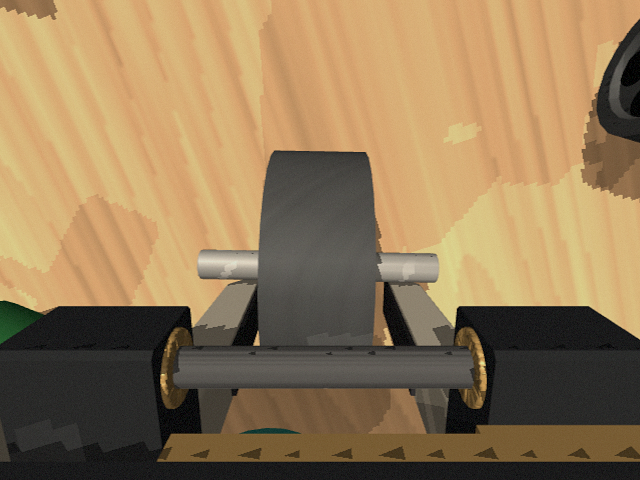

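The fingers are astride the rim and behind both axle ends (axle row about 265, rim x 260–375), so I start pushing gently.

>>> {"fn": "drive_tool", "kwargs": {"targets": [{"slide":[1,0,0],"rotation":[0,0,0.5],"gripper":0.16},{"slide":[1.2,0,0],"rotation":[0,0,0.4],"gripper":0.16},{"slide":[1.2,0,0],"rotation":[0,0,0],"gripper":0.16},{"slide":[1.2,0,0],"rotation":[0,0,0],"gripper":0.16},{"slide":[1.2,0,0],"rotation":[0,0,0],"gripper":0.16},{"slide":[1.2,0,0],"rotation":[0,0,0],"gripper":0.16},{"slide":[1.2,0,0],"rotation":[0,0,0],"gripper":0.16},{"slide":[1.4,0,0],"rotation":[0,0,0],"gripper":0.16},{"slide":[1.6,0,0],"rotation":[0,0,0],"gripper":0.16},{"slide":[1.8,0,0],"rotation":[0,0,0],"gripper":0.16},{"slide":[2,0,0],"rotation":[0,0,0],"gripper":0.16},{"slide":[2,0,0],"rotation":[0,0,0],"gripper":0.16},{"slide":[2,0,0],"rotation":[0,0,0],"gripper":0.16},{"slide":[2,0,0],"rotation":[0,0,0],"gripper":0.16},{"slide":[2,0,0],"rotation":[0,0,0],"gripper":0.16},{"slide":[2,0,0],"rotation":[0,0,0],"gripper":0.16}]}}

```text
time: 5.37
eef_pos: [0.4963, -0.193, 0.0297]
tool_rot: [[0.335, 0.942, 0.0], [0.942, -0.335, -0.0], [0.0, 0.0, -1.0]]
wrist_force: [-0.4, -0.4, -0.6]
finger_gap: 0.0544
gripper_force: 0.0
```

```bash
cat > st.py <<'E'
from h import *
import sys
np.set_printoptions(suppress=True,precision=1)
H=np.radians(75.4);X=np.array([np.cos(H),np.sin(H)]);Y=np.array([-X[1],X[0]]);S=np.array([563.7,26.2])
o=manip.get_obs();t=o['eef_pos']*1000;R=o['tool_rot'];yaw=np.degrees(np.arctan2(R[1,0],R[0,0]))
print('t',o['time'],'tcp',t,'yaw rel',yaw-75.4,'F',o['wrist_force'])
print('tcp+13.5 chock',(t[:2]+13.5*R[:2,0]-S)@np.c_[X,Y])
n=sys.argv[1];p,d,m=shot('wrist',n+'.png')
C=cloud(d,m)*1000
L=(C-t)@R   # tool frame
fl=(cv2.dilate(d,np.ones((3,3)))-cv2.erode(d,np.ones((3,3))))<.012
M=fl&(C[...,2]>62)&(C[...,2]<96)&(abs(L[...,1])<26)&(L[...,0]>-40)&(L[...,0]<90)&(p.max(-1)<110)
k,Lb,s,_=cv2.connectedComponentsWithStats(M.astype(np.uint8));M=Lb==1+np.argmax(s[1:,4])
q=C[M];w=cv2.minAreaRect(q[:,:2].astype(np.float32));print('rim rect',w,'n',len(q))
r=L[M];f=r[:,2].min();e=r[(r[:,0]>r[:,0].max()-12)];tp=r
hy=(np.percentile(r[:,1],2)+np.percentile(r[:,1],98))/2
# left/right edge line slope in tool frame
xs=np.arange(r[:,0].min()+3,r[:,0].max()-3,2);mid=[(np.percentile(a,3)+np.percentile(a,97))/2 for x in xs for a in [r[abs(r[:,0]-x)<2,1]]]
b=np.polyfit(xs,mid,1);print('tool-frame x range',r[:,0].min(),r[:,0].max(),'mid y',hy,'heading right of tool',np.degrees(np.arctan(b[0])))
# circle fit side profile: x,height
h=C[M][:,2];A=np.c_[2*r[:,0],np.ones(len(r))];v=np.linalg.lstsq(A,r[:,0]**2+(h-45)**2,rcond=None)[0];print('centre x tool',v[0],'R',np.sqrt(v[1]+v[0]**2))
c=t[:2]+v[0]*R[:2,0]+hy*R[:2,1];print('wheel chock xy',(c-S)@np.c_[X,Y],'heading',yaw-75.4-np.degrees(np.arctan(b[0])))
E
python3 st.py w4
```

```text
t 5.3667 tcp [ 496.3 -193.    29.7] yaw rel -4.956132012777289 F [-0.4 -0.4 -0.6]
tcp+13.5 chock [-215.7    8.9]
rim rect ((506.39593505859375, -159.814208984375), (47.786170959472656, 33.62843322753906), 70.49762725830078) n 17948
tool-frame x range 10.77006244186751 58.553177260677394 mid y -1.491921940900589 heading right of tool -0.05376742986277865
centre x tool 16.905736183560208 R 44.51118345624788
wheel chock xy [-212.1   10. ] heading -4.90236458291451
```

>>> {"fn": "drive_tool", "kwargs": {"targets": [{"slide":[2.5,0,0],"rotation":[0,0,0],"gripper":0.16},{"slide":[2.5,0,0],"rotation":[0,0,0],"gripper":0.16},{"slide":[2.5,0,0],"rotation":[0,0,0],"gripper":0.16},{"slide":[2.5,0,0],"rotation":[0,0,0],"gripper":0.16},{"slide":[2.5,0,0],"rotation":[0,0,0],"gripper":0.16},{"slide":[2.5,0,0],"rotation":[0,0,0],"gripper":0.16},{"slide":[2.5,0,0],"rotation":[0,0,0],"gripper":0.16},{"slide":[2.5,0,0],"rotation":[0,0,0],"gripper":0.16},{"slide":[2.5,0,0],"rotation":[0,0,-0.07],"gripper":0.16},{"slide":[2.5,0,0],"rotation":[0,0,-0.07],"gripper":0.16},{"slide":[2.5,0,0],"rotation":[0,0,-0.07],"gripper":0.16},{"slide":[2.5,0,0],"rotation":[0,0,-0.07],"gripper":0.16},{"slide":[2.5,0,0],"rotation":[0,0,-0.07],"gripper":0.16},{"slide":[2.5,0,0],"rotation":[0,0,-0.07],"gripper":0.16},{"slide":[2.5,0,0],"rotation":[0,0,-0.07],"gripper":0.16},{"slide":[2.5,0,0],"rotation":[0,0,-0.07],"gripper":0.16},{"slide":[2.5,0,0],"rotation":[0,0,-0.07],"gripper":0.16},{"slide":[2.5,0,0],"rotation":[0,0,-0.07],"gripper":0.16},{"slide":[2.5,0,0],"rotation":[0,0,-0.07],"gripper":0.16},{"slide":[2.5,0,0],"rotation":[0,0,-0.07],"gripper":0.16}]}}

```text
time: 7.08
eef_pos: [0.5128, -0.1458, 0.0297]
tool_rot: [[0.321, 0.947, -0.0], [0.947, -0.321, -0.0], [-0.0, -0.0, -1.0]]
wrist_force: [-0.6, -0.2, 0.4]
finger_gap: 0.0537
gripper_force: 0.0
```

```bash
python3 st.py w5
```

```text
t 7.0833 tcp [ 512.8 -145.8   29.7] yaw rel -4.111924958386993 F [-0.6 -0.2  0.4]
tcp+13.5 chock [-165.8    4.9]
rim rect ((523.2193603515625, -112.43669128417969), (48.870643615722656, 33.6284294128418), 70.45548248291016) n 18168
tool-frame x range 10.663722971238684 59.568391166115354 mid y -0.8291619777633805 heading right of tool 0.814793290322928
centre x tool 17.425251972512953 R 44.48217057212657
wheel chock xy [-161.8    5.5] heading -4.926718248709921
```

>>> {"fn": "drive_tool", "kwargs": {"targets": [{"slide":[2.7,0,0],"rotation":[0,0,-0.12],"gripper":0.16},{"slide":[2.9,0,0],"rotation":[0,0,-0.12],"gripper":0.16},{"slide":[3,0,0],"rotation":[0,0,-0.12],"gripper":0.16},{"slide":[3,0,0],"rotation":[0,0,-0.12],"gripper":0.16},{"slide":[3,0,0],"rotation":[0,0,-0.12],"gripper":0.16},{"slide":[3,0,0],"rotation":[0,0,-0.12],"gripper":0.16},{"slide":[3,0,0],"rotation":[0,0,-0.12],"gripper":0.16},{"slide":[3,0,0],"rotation":[0,0,-0.12],"gripper":0.16},{"slide":[3,0,0],"rotation":[0,0,-0.12],"gripper":0.16},{"slide":[3,0,0],"rotation":[0,0,-0.12],"gripper":0.16},{"slide":[3,0,0],"rotation":[0,0,-0.12],"gripper":0.16},{"slide":[3,0,0],"rotation":[0,0,-0.12],"gripper":0.16}]}}

```text
time: 8.13
eef_pos: [0.5238, -0.1119, 0.0296]
tool_rot: [[0.297, 0.955, -0.0], [0.955, -0.297, -0.0], [-0.0, -0.0, -1.0]]
wrist_force: [0.1, -0.4, -0.7]
finger_gap: 0.0538
gripper_force: 0.1
```

```bash
python3 st.py w6
```

```text
t 8.1333 tcp [ 523.8 -111.9   29.6] yaw rel -2.6638156489907345 F [ 0.1 -0.4 -0.7]
tcp+13.5 chock [-130.2    3.2]
rim rect ((535.1639404296875, -78.51632690429688), (49.524009704589844, 33.695220947265625), 70.48662567138672) n 18392
tool-frame x range 10.575840497065736 60.534741998979854 mid y 0.887330627194407 heading right of tool 2.3468957342007033
centre x tool 18.372549342656512 R 44.4712524705303
wheel chock xy [-125.4    2. ] heading -5.010711383191438
```

Measured against the tool, only the right axle end touches, and the freely rolling wheel does not yaw: it keeps heading −5° while the tool turns. I'll bring it to rest with a soft close, square it in place using the flat pads, release it and go on rolling it.

>>> {"fn": "drive_tool", "kwargs": {"targets": [{"slide":[3,0.3,0],"rotation":[0,0,0.4],"gripper":-0.15},{"slide":[3,0.3,0],"rotation":[0,0,0.4],"gripper":-0.15},{"slide":[2.5,0.3,0],"rotation":[0,0,0],"gripper":-0.15},{"slide":[1,0,0],"rotation":[0,0,0],"gripper":-0.6},{"slide":[0,0,0],"rotation":[0,0,0],"gripper":-0.6},{"slide":[0,0,0],"rotation":[0,0,0],"gripper":-0.6},{"slide":[0,0,0],"rotation":[0,0,0],"gripper":-0.6}], "squeeze": 10}}

```text
time: 8.77
eef_pos: [0.5274, -0.1032, 0.0295]
tool_rot: [[0.31, 0.951, -0.0], [0.951, -0.31, 0.001], [0.0, -0.0, -1.0]]
wrist_force: [-1.4, 4.2, 0.7]
finger_gap: 0.034
gripper_force: 10.0
```

```bash
python3 st.py w7
```

```text
t 8.7667 tcp [ 527.4 -103.2   29.5] yaw rel -3.4723147026172256 F [-1.4  4.2  0.7]
tcp+13.5 chock [-120.9    1.7]
rim rect ((535.1481323242188, -69.6888198852539), (51.30046463012695, 45.7783088684082), 71.73859405517578) n 18443
tool-frame x range 8.536637047590157 59.85051639804973 mid y -0.7089313495479406 heading right of tool 0.5162651619286284
centre x tool 18.885569843531787 R 44.07778257545054
wheel chock xy [-115.5    2.1] heading -3.988579864545854
```

View pics/w7.png

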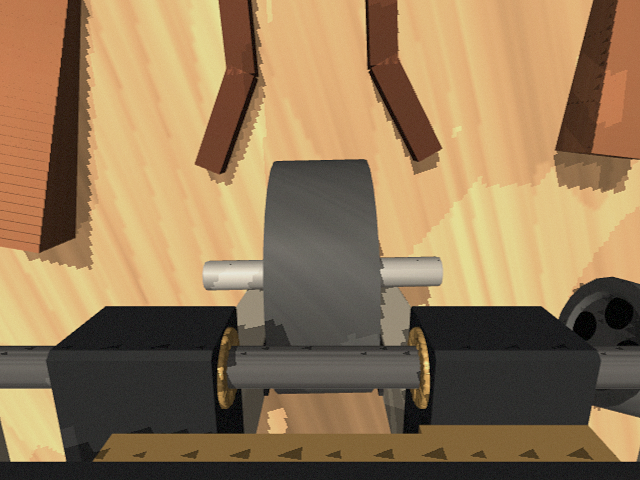

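The wheel is held and square to the pads (rim x 265–380), and the chock mouth is visible with its inner faces at (258,70) and (370,70). Next I turn it about 2.5° left in place and let go.

>>> {"fn": "drive_tool", "kwargs": {"targets": [{"slide":[0,0.15,0],"rotation":[0,0,-0.6],"gripper":-0.6},{"slide":[0,0.15,0],"rotation":[0,0,-0.6],"gripper":-0.6},{"slide":[0,0.15,0],"rotation":[0,0,-0.6],"gripper":-0.6},{"slide":[0,0.15,0],"rotation":[0,0,-0.6],"gripper":-0.6},{"slide":[0,0,0],"rotation":[0,0,0],"gripper":-0.6},{"slide":[0,0,0],"rotation":[0,0,0],"gripper":-0.1},{"slide":[0,0,0],"rotation":[0,0,0],"gripper":0.16},{"slide":[0,0,0],"rotation":[0,0,0],"gripper":0.16},{"slide":[0,0,0],"rotation":[0,0,0],"gripper":0.16}]}}

```text
time: 9.57
eef_pos: [0.5282, -0.1037, 0.0298]
tool_rot: [[0.27, 0.963, 0.0], [0.963, -0.27, -0.0], [-0.0, 0.0, -1.0]]
wrist_force: [0.3, 0.2, -0.6]
finger_gap: 0.0529
gripper_force: 0.0
```

```bash
python3 st.py w8
```

```text
t 9.5667 tcp [ 528.2 -103.7   29.8] yaw rel -1.083394883335842 F [ 0.3  0.2 -0.6]
tcp+13.5 chock [-121.2    1.4]
rim rect ((537.97265625, -70.01484680175781), (49.249977111816406, 33.7080192565918), 75.09443664550781) n 18313
tool-frame x range 10.591111255474349 59.810079146702186 mid y 0.33310949304232373 heading right of tool -1.0467605742492856
centre x tool 18.044564717137384 R 44.484738602710856
wheel chock xy [-116.6    1. ] heading -0.036634309086556405
```

Released, the wheel now heads within about 0.3° of the chock axis and sits 1 mm off its midline. I continue pushing.

>>> {"fn": "drive_tool", "kwargs": {"targets": [{"slide":[0.6,0,0],"rotation":[0,0,-0.4],"gripper":0.16},{"slide":[0.8,0,0],"rotation":[0,0,-0.4],"gripper":0.16},{"slide":[1,0,0],"rotation":[0,0,0],"gripper":0.16},{"slide":[1.2,0,0],"rotation":[0,0,0],"gripper":0.16},{"slide":[1.4,0,0],"rotation":[0,0,0],"gripper":0.16},{"slide":[1.6,0,0],"rotation":[0,0,0],"gripper":0.16},{"slide":[1.8,0,0],"rotation":[0,0,0],"gripper":0.16},{"slide":[2,0,0],"rotation":[0,0,0],"gripper":0.16},{"slide":[2.2,0,0],"rotation":[0,0,0],"gripper":0.16},{"slide":[2.4,0,0],"rotation":[0,0,0],"gripper":0.16},{"slide":[2.4,0,0],"rotation":[0,0,0],"gripper":0.16},{"slide":[2.4,0,0],"rotation":[0,0,0],"gripper":0.16},{"slide":[2.4,0,0],"rotation":[0,0,0],"gripper":0.16},{"slide":[2.4,0,0],"rotation":[0,0,0],"gripper":0.16},{"slide":[2.4,0,0],"rotation":[0,0,0],"gripper":0.16},{"slide":[2.4,0,0],"rotation":[0,0,0],"gripper":0.16},{"slide":[2.4,0,0],"rotation":[0,0,0],"gripper":0.16},{"slide":[2.4,0,0],"rotation":[0,0,0],"gripper":0.16},{"slide":[2.4,0,0],"rotation":[0,0,0],"gripper":0.16},{"slide":[2.4,0,0],"rotation":[0,0,0],"gripper":0.16}]}}

```text
time: 11.28
eef_pos: [0.5382, -0.0657, 0.0297]
tool_rot: [[0.257, 0.966, 0.0], [0.966, -0.257, -0.0], [0.0, 0.0, -1.0]]
wrist_force: [-0.8, 0.3, 0.2]
finger_gap: 0.0539
gripper_force: 0.0
```

```bash
python3 st.py w9; python3 - <<'E'
from h import *
z=np.load('pics/w9.png.npz');d=z['d'];C=cloud(d,dict(camera_matrix=z['K'],eye=z['e'],orientation=z['R']))*1000
fl=(cv2.dilate(d,np.ones((3,3)))-cv2.erode(d,np.ones((3,3))))<.012
q=C[fl&(np.hypot(C[...,0]-578,C[...,1]-84)<90)&(C[...,2]>50)&(C[...,2]<60)]
print('stop',len(q), cv2.minAreaRect(q[:,:2].astype(np.float32)) if len(q)>50 else 0)
E
```

```text
t 11.2833 tcp [538.2 -65.7  29.7] yaw rel -0.2773722780088974 F [-0.8  0.3  0.2]
tcp+13.5 chock [-81.8   1.5]
rim rect ((547.8242797851562, -32.37688064575195), (47.84510803222656, 33.63193893432617), 75.4337387084961) n 17839
tool-frame x range 10.664315186328796 58.55162729388699 mid y 0.7728214567837872 heading right of tool -0.1567725577469158
centre x tool 16.887920083044555 R 44.53768663348547
wheel chock xy [-78.4   0.7] heading -0.1205997202619816
stop 0 0
```

View pics/w9.png

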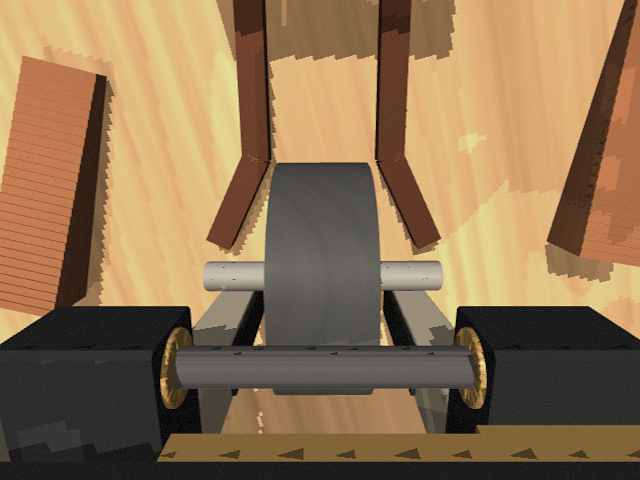

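The wheel (rim x 265–380, centre about 322) is lined up with the cheeks (inner faces at 270 and 377) and square to them. I push on to the stop.

>>> {"fn": "drive_tool", "kwargs": {"targets": [{"slide":[2.4,0,0],"rotation":[0,0,0],"gripper":0.16},{"slide":[2.4,0,0],"rotation":[0,0,-0.2],"gripper":0.16},{"slide":[2.4,0,0],"rotation":[0,0,0],"gripper":0.16},{"slide":[2.4,0,0],"rotation":[0,0,0],"gripper":0.16},{"slide":[2.4,0,0],"rotation":[0,0,0],"gripper":0.16},{"slide":[2.4,0,0],"rotation":[0,0,0],"gripper":0.16},{"slide":[2.4,0,0],"rotation":[0,0,0],"gripper":0.16},{"slide":[2.4,0,0],"rotation":[0,0,0],"gripper":0.16},{"slide":[2.4,0,0],"rotation":[0,0,0],"gripper":0.16},{"slide":[2.4,0,0],"rotation":[0,0,0],"gripper":0.16},{"slide":[2.4,0,0],"rotation":[0,0,0],"gripper":0.16},{"slide":[2.4,0,0],"rotation":[0,0,0],"gripper":0.16},{"slide":[2.4,0,0],"rotation":[0,0,0],"gripper":0.16},{"slide":[2.4,0,0],"rotation":[0,0,0],"gripper":0.16},{"slide":[2.4,0,0],"rotation":[0,0,0],"gripper":0.16},{"slide":[2.4,0,0],"rotation":[0,0,0],"gripper":0.16},{"slide":[2.4,0,0],"rotation":[0,0,0],"gripper":0.16},{"slide":[2.4,0,0],"rotation":[0,0,0],"gripper":0.16},{"slide":[2.4,0,0],"rotation":[0,0,0],"gripper":0.16},{"slide":[2.4,0,0],"rotation":[0,0,0],"gripper":0.16}]}}

```text
time: 13.0
eef_pos: [0.5503, -0.0192, 0.0297]
tool_rot: [[0.253, 0.967, -0.0], [0.967, -0.253, -0.0], [-0.0, -0.0, -1.0]]
wrist_force: [-0.2, -0.0, -0.2]
finger_gap: 0.054
gripper_force: 0.0
```

```bash
python3 st.py w10
```

```text
t 13.0 tcp [550.3 -19.2  29.7] yaw rel -0.0770874963105399 F [-0.2 -0.  -0.2]
tcp+13.5 chock [-33.8   1.5]
rim rect ((556.8714599609375, 2.4028167724609375), (24.189804077148438, 33.75603485107422), 75.98631286621094) n 7082
tool-frame x range 10.565366004124177 34.87129698084196 mid y 0.8870552183364389 heading right of tool 0.34611069860748345
centre x tool 16.932485250157427 R 44.49840117656334
wheel chock xy [-30.4   0.6] heading -0.42319819491802335
```

>>> {"fn": "drive_tool", "kwargs": {"targets": [{"slide":[2.4,0,0],"rotation":[0,0,0],"gripper":0.16},{"slide":[2.4,0,0],"rotation":[0,0,0],"gripper":0.16},{"slide":[2.4,0,0],"rotation":[0,0,0],"gripper":0.16},{"slide":[2.4,0,0],"rotation":[0,0,0],"gripper":0.16},{"slide":[2.4,0,0],"rotation":[0,0,0],"gripper":0.16},{"slide":[2.4,0,0],"rotation":[0,0,0],"gripper":0.16},{"slide":[2.4,0,0],"rotation":[0,0,0],"gripper":0.16},{"slide":[2.4,0,0],"rotation":[0,0,0],"gripper":0.16},{"slide":[2.2,0,0],"rotation":[0,0,0],"gripper":0.16},{"slide":[2,0,0],"rotation":[0,0,0],"gripper":0.16},{"slide":[1.6,0,0],"rotation":[0,0,0],"gripper":0.16},{"slide":[1.2,0,0],"rotation":[0,0,0],"gripper":0.16},{"slide":[1,0,0],"rotation":[0,0,0],"gripper":0.16},{"slide":[1,0,0],"rotation":[0,0,0],"gripper":0.16}]}}

```text
time: 14.22
eef_pos: [0.5574, 0.0079, 0.0297]
tool_rot: [[0.253, 0.967, 0.0], [0.967, -0.253, -0.0], [-0.0, 0.0, -1.0]]
wrist_force: [0.1, 0.5, 0.1]
finger_gap: 0.0541
gripper_force: 0.0
```

```bash
python3 st.py w11
```

```text
t 14.2167 tcp [557.4   7.9  29.7] yaw rel -0.07522274834788334 F [0.1 0.5 0.1]
tcp+13.5 chock [-5.8  1.4]
rim rect ((570.8937377929688, 55.96684265136719), (17.11117172241211, 33.4836540222168), 75.28610229492188) n 5298
tool-frame x range 41.35473263571714 58.47192635726702 mid y 0.9211144115485634 heading right of tool -5.281301172847577
centre x tool 17.130277401044655 R 44.255659059209144
wheel chock xy [-2.2  0.5] heading 5.206078424499694
```

>>> {"fn": "drive_tool", "kwargs": {"targets": [{"slide":[0.8,0,0],"rotation":[0,0,0],"gripper":0.16},{"slide":[0.8,0,0],"rotation":[0,0,0],"gripper":0.16},{"slide":[0.8,0,0],"rotation":[0,0,0],"gripper":0.16}]}}

```text
time: 14.52
eef_pos: [0.558, 0.0102, 0.0296]
tool_rot: [[0.253, 0.967, 0.0], [0.967, -0.253, -0.0], [-0.0, 0.0, -1.0]]
wrist_force: [-0.5, -0.2, 0.7]
finger_gap: 0.0536
gripper_force: 0.0
```

>>> {"fn": "drive_tool", "kwargs": {"targets": [{"slide":[0.5,0,0],"rotation":[0,0,0],"gripper":0.16},{"slide":[0.5,0,0],"rotation":[0,0,0],"gripper":0.16}]}}

```text
time: 14.68
eef_pos: [0.5581, 0.0106, 0.0296]
tool_rot: [[0.253, 0.967, -0.0], [0.967, -0.253, -0.001], [-0.001, -0.0, -1.0]]
wrist_force: [-2.2, -8.3, 2.2]
finger_gap: 0.0543
gripper_force: 4.5
```

The wrist reads about 8.5 N, so the wheel is against the stop. I ease off slowly, back away and lift.

>>> {"fn": "drive_tool", "kwargs": {"targets": [{"slide":[-0.3,0,0],"rotation":[0,0,0],"gripper":0.16},{"slide":[-0.3,0,0],"rotation":[0,0,0],"gripper":0.16},{"slide":[-0.3,0,0],"rotation":[0,0,0],"gripper":0.16},{"slide":[-0.3,0,0],"rotation":[0,0,0],"gripper":0.16},{"slide":[-0.6,0,0],"rotation":[0,0,0],"gripper":0.16},{"slide":[-2,0,0],"rotation":[0,0,0],"gripper":0.16},{"slide":[-4,0,0],"rotation":[0,0,0],"gripper":0.16},{"slide":[-4,0,0],"rotation":[0,0,0],"gripper":0.16},{"slide":[0,0,0],"rotation":[0,0,0],"gripper":0.16},{"slide":[0,0,0],"rotation":[0,0,0],"gripper":0.16}]}}

```text
time: 15.52
eef_pos: [0.5552, -0.0006, 0.0297]
tool_rot: [[0.254, 0.967, 0.0], [0.967, -0.254, 0.0], [0.0, 0.0, -1.0]]
wrist_force: [0.2, 0.5, -0.0]
finger_gap: 0.0536
gripper_force: 0.0
```

```bash
python3 st.py w12
```

```text
t 15.5167 tcp [555.2  -0.6  29.7] yaw rel -0.10718686208116424 F [ 0.2  0.5 -0. ]
tcp+13.5 chock [-14.6   1.4]
rim rect ((562.287353515625, 22.915992736816406), (32.34804153442383, 33.69886779785156), 75.8274917602539) n 9310
tool-frame x range 8.463104582511404 40.88813410387575 mid y 0.8221274502938671 heading right of tool -0.46170454659537635
centre x tool 28.174949733655247 R 44.52724597701669
wheel chock xy [0.1 0.5] heading 0.3545176845142121
```

View pics/w12.png

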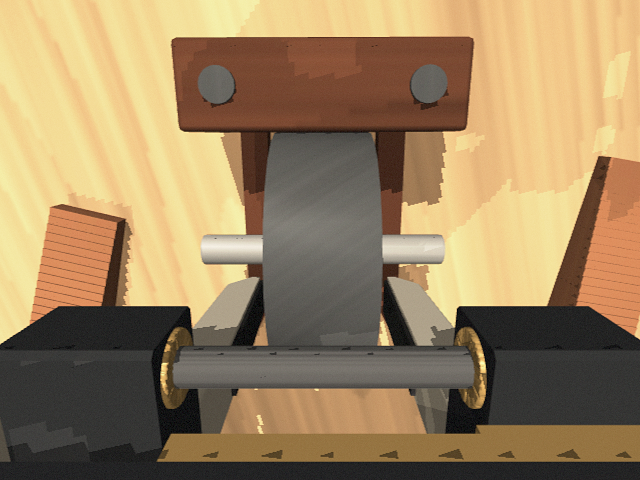

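The wheel stands against the stop block (rim front at row 133), centred between the cheeks and square (x 0.1, y 0.5 mm, 0.4°). I lift clear and check that it stays put.

>>> {"fn": "drive_tool", "kwargs": {"targets": [{"slide":[-3,0,0],"rotation":[0,0,0],"gripper":0.16},{"slide":[0,0,-10],"rotation":[0,0,0],"gripper":0.16},{"slide":[0,0,-20],"rotation":[0,0,0],"gripper":0.16},{"slide":[0,0,-30],"rotation":[0,0,0],"gripper":0.16},{"slide":[0,0,-30],"rotation":[0,0,0],"gripper":0.16},{"slide":[-10,0,-30],"rotation":[0,0,0],"gripper":0.16},{"slide":[-20,0,-30],"rotation":[0,0,0],"gripper":0.16},{"slide":[-10,0,-10],"rotation":[0,0,0],"gripper":0.16},{"slide":[0,0,0],"rotation":[0,0,0],"gripper":0.16},{"slide":[0,0,0],"rotation":[0,0,0],"gripper":0.16}]}}

```text
time: 16.4
eef_pos: [0.5444, -0.042, 0.1896]
tool_rot: [[0.254, 0.967, 0.001], [0.967, -0.254, 0.0], [0.0, 0.001, -1.0]]
wrist_force: [1.3, 0.3, -0.4]
finger_gap: 0.0541
gripper_force: 0.0
```

```bash
python3 - <<'E'
from h import *
for i in(1,2):
    p,d,m=shot('wrist',f'f{i}.png');C=cloud(d,m)*1000
    fl=(cv2.dilate(d,np.ones((3,3)))-cv2.erode(d,np.ones((3,3))))<.012
    q=C[fl&(np.hypot(C[...,0]-563,C[...,1]-26)<60)&(C[...,2]>68)&(C[...,2]<96)]
    r=cv2.minAreaRect(q[:,:2].astype(np.float32));print(len(q),r,q[:,2].max())
p,d,m=shot('top','ftop.png');find('small_wheel','top',m);find('belt_wheel','top',m);print(manip.get_obs()['time'])
E
```

```text
5292 ((563.563232421875, 26.2723388671875), (76.75932312011719, 32.69365692138672), 75.30821228027344) 91.54739447346788
5380 ((563.56103515625, 26.240028381347656), (77.1563949584961, 32.68933868408203), 75.27446746826172) 91.94975020602342
belt_wheel top 0.81 [ 0.3284 -0.202   0.0798]
belt_wheel top 0.69 [0.556  0.0436 0.0818]
belt_wheel top 0.67 [ 0.4189 -0.3004  0.074 ]
belt_wheel top 0.63 [ 0.7134 -0.2719  0.0683]
16.65
```

View pics/f2.png

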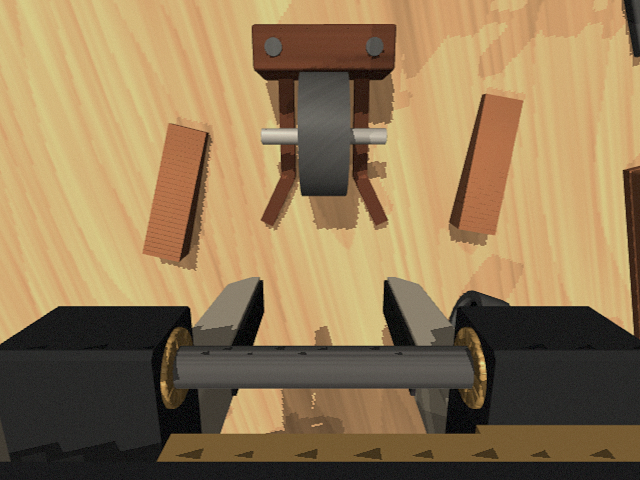

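The wheel (325,133) stands still and square against the stop, and the gripper is clear of it. The small wheel shows at (480,305) and was never touched.

```bash
python3 -c "
from workcell import manip
print(manip.close_job())"
```

```text
the job is handed in; nothing more can be done
None
```

The larger iron wheel stands upright against the stop block, within about 1 mm of the midline and square to the cheeks; I rolled it there except for one brief mid-way stop, when I gripped it lightly, turned it about 3° on the spot and released it, and the small wheel was left alone; handed in at about 17 s.

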